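# Index the beaker carriage under the raised electrodes

## Robot

A 6-joint arm with a two-finger parallel gripper is mounted at the origin on the work surface. World frame = base frame: x ahead of the robot, y to its left, z up, the work surface at z = 0. Lengths are in mm, angles in rad, forces in N, time in s.
With the tool pointing down it reaches from about 325 to 900 mm from the base axis. Payload 6.1 kg.
Tool frame: the origin (TCP) lies midway between the tips of the shut fingers; the grasp point (between the pads) lies ctrl.grasp_offset behind it (ctrl.grasp_offset is the distance from the TCP to the grasp point, in mm); z points along the fingers, y is the line along which they close (so a half turn about z gives the same grasp; the last joint's range is limited). The gripper opens to 87 mm and grips with 3 to 60 N. Pads are 19 mm wide; open, the fingers measure 117 mm over their backs; the gripper's body (75 mm by 190 mm) begins 51 mm behind the grasp point.
Start: joints at [1.083, 0.22, 1.526, -0, 1.395, -0.126], TCP at [221.222, 584.531, 222.538] pointing down, gripper open.
Joint ranges: [-2.98, 2.98], [-0.91, 2.08], [0.09, 2.57], [-1.24, 4.39], [0.2, 2.65], [-2.68, 2.68]. Speed limits (rad/s): [2.57, 2.57, 3.01, 3.14, 3.14, 3.14].

## Interface

Orientations are given as a rotation vector (axis times angle).
In Python, from plant import ctrl gives the robot as it stands. The module is installed in compiled form; this text tells all that it offers.
- The arm moves only by the shell command python3 -m crank 'ROWS'. ROWS is a JSON object of lists of equal length, an entry for each row: "grip": the closure in counts, from 0 (fully open) to 255 (shut); "linear": the shift along the tool's x, y, z in m, a list of three; "dr": the turn, a rotation vector about the tool's x, y, z in rad, a list of three. A call has 1 to 8 rows; each row is the pose to reach, as a shift and turn from the pose commanded when the call began, along the tool's axes at that moment; what a row does not reach only later rows make up. A row lasts 1/10 s, in which the tool goes at most 50 mm and 8.59 degrees, less where a joint would pass 70% of its speed; a pose out of reach is approached as far as the arm can. A call with a gripper value outside its range is refused whole. The fingers move at their own pace and stop on an object; the grip force is fixed at half the most. Time passes only in rows, so rows that repeat a pose let the fingers close. It gives the time, the measured TCP pose, the force, the opening and the grip force at its end, in the units of the state.
- ctrl.observe(): the state, without advancing time (a new reading comes with each control period).
- ctrl.snapshot(name): name is "scene" or "top" or "wrist"; returns (picture, depth): 384x512x3 uint8, red, green, blue; 384x512 float32, mm along the optical axis (not along the pixel's ray), 0 where there is no reading.
- ctrl.get_calibration(name): a dict with "K" (3x3 intrinsics, pixels), "dist_coeffs" ([k1, k2, p1, p2, k3] as OpenCV has them; the pictures are not rectified), "R" (3x3) and "t" (3): a world point X has camera coordinates R X + t; the wrist camera has in their place "hand_eye" (4x4, takes a point from camera to tool coordinates, whose origin is the TCP and whose axes are the flange's). Camera axes: x right, y down, z forward; pixel columns grow to the right and rows downward; lengths in mm; the calibration is good to about 2 mm. A picture is of the moment at which its call begins: read the wrist's pose just before it. get_calibration takes no time and is no camera call.
- ctrl.job_done(): hands the job in; it is judged then, once.
The state is a dict: "clock": time; "joints": joint angles; "qvel": joint speeds; "effort": joint torques, N m; "tool_pos": TCP position; "eef_rot": TCP orientation; "ft_force": force on the tool from outside, world axes, zero at the start; "moment": the same for the moment, N m; "width": finger opening in mm; "grasp_force": force on a finger pad.
Only numpy, scipy, OpenCV 4.12 (cv2) and the standard library are available. Lean on these libraries where they do the work, as an engineer would, in place of code of your own. Each camera call takes 0.05 s, during which the arm holds its last target. There are 200 camera calls.

## Task

The sliding beaker carriage of the pH station is locked by a round spring stop button that stands up in its middle thumb hole. Press the button down with a fingertip and, while holding it down, push the carriage sideways until the taller of its two open beakers is right under the raised electrodes and the button springs up again in the next hole. Leave the beakers and the jar standing in their seats without handling them, keep off the electrodes, disturb nothing else, and finish with the hand clear.

Things in the scene. Friction and masses are not known exactly. Their poses are not given: they have to be found in the camera images.
- station: White base plate, fixed, 290 mm (x -55 to +235) by 380 mm (y -190 to +190), top 12 mm above the bench. Origin on the bench straight below the button's axis; z up, x away from the robot, y the carriage's sliding line. Below the thumb holes only the button and its flat socket (top 17 mm above the bench) stand on it.
- carriage (a joint): Position (m) of the aluminium carriage along station +y: 0 locked in the middle (start), +-0.070 its other locked places, +-0.072 end stops. Locked it has 2 mm play each way; freed it needs about 3 N and stays where left. Plate at station x -36 to +150 mm, 216 mm long in y, 8 mm thick, underside 24 and top 32 mm above the bench; edge strips (tops at 36 mm) hold it down.
- carriage_mid (a point): Centre of the carriage's middle thumb hole, level with the carriage's top (32 mm above the bench); moves with the carriage. Three such rectangular holes go through the plate in a row, 70 mm apart in station y, each 48 mm in x by 36 mm in y. 110 mm behind each (station +x) is a round beaker seat, 58.5 mm wide, 4 mm deep.
- stop_button (a joint): How far the stop button is pressed down (m): 0 up, 0.016 fully down. Sprung: 3 N to start, 7 N fully down. More than 0.012 lets the carriage pass over it; the carriage then keeps it down until the next hole comes over it, where it springs up by itself and locks the carriage again.
- button_top (a point): Centre of the flat top of the round steel stop button, 32 mm wide. It belongs to the base (station x = y = 0) and moves only up and down: up, its top is 36 mm above the bench, 4 mm proud of the carriage; fully down, 20 mm, which is 4 mm below the carriage. A finger pressing it stands in the thumb hole and can push the carriage by the hole's wall.
- probe (a point): Point at the lower tips of the electrodes, 150 mm above the bench, 110 mm behind the button in station +x (station y = 0): the beaker under the electrodes stands with its axis below this point.
- electrodes: Electrode stand, fixed, not to be touched; origin as the station's. Steel rod 12 mm wide, 330 mm high at station x = 205, y = 0 mm; arms from it towards the robot at 250 to 276 mm height; at x 95 to 125, y -28 to +28 mm a head (246 to 302 mm high) from which two glass electrodes and a thin probe hang to 150 mm above the bench.
- tall_beaker: The taller open white plastic beaker, 56 mm in diameter (59 mm at the rim), 95 mm high, loose in one of the carriage's two outer seats (station x = 110 mm, y = +70 or -70 mm). Origin at the centre of its underside, 28 mm above the bench.
- low_beaker: The lower open white plastic beaker, same diameter, 52 mm high, loose in the other outer seat. Origin at the centre of its underside, 28 mm above the bench.
- storage_jar: Closed white jar with a black cap, 48 mm in diameter, 58 mm high, loose in the carriage's middle seat, under the electrodes at the start. Origin at the centre of its underside.
- buffer_a: Bystander: small white bottle, 42 mm in diameter, 85 mm high, on the rear left of the base plate. Origin at the centre of its underside.
- buffer_b: Bystander: small white bottle, 42 mm in diameter, 72 mm high, on the rear right of the base plate. Origin at the centre of its underside.
- wash_bottle: Bystander: white wash bottle, 66 mm in diameter, 185 mm high with its bent spout, left of the station. Origin at the centre of its underside.
- spatula: Bystander: steel lab spoon, 170 mm long, lying right of the station.
There are look-alikes about, which are no part of the job. What is shaped like the tall_beaker but purple or red is not meant.

How it is judged:
By the outcome, as a careful person would: the job done as asked, in the order asked, and still so for the second after the job is handed in, with the robot touching nothing.
It also fails if it takes over 38 s, if anything falls off the work surface, if the arm or the gripper's body presses on something with over 40 N, if the wrist force passes 120 N, or if a joint passes its speed limit or range.

## Working session

There is one attempt and no reset: what is moved stays moved. The work goes in short steps, Python scripts to look and compute and a shell command to move; the robot and the scene stay as the last step left them, time stands still between calls to the robot, and variables do not carry over. Pictures are saved under pics/ and viewed, at most 10 in all, crops included, and the job is handed in when it is done.

```bash
mkdir -p pics
python3 - <<'E'
from plant import ctrl
import cv2,numpy as np
s=ctrl.observe();print({k:np.round(v,3).tolist() for k,v in s.items()},ctrl.grasp_offset)
for n in("scene","top"):
    p,d=ctrl.snapshot(n);np.save(f"pics/{n}_d.npy",d);cv2.imwrite(f"pics/{n}0.png",p[:,:,::-1])
    c=ctrl.get_calibration(n);print(n,{k:np.round(v,3).tolist() for k,v in c.items()})
E
```

```text
{'clock': 0.0, 'joints': [1.083, 0.221, 1.528, 0.0, 1.395, -0.126], 'qvel': [-0.002, 0.0, 0.001, -0.001, -0.001, -0.001], 'effort': [-0.002, -49.461, -38.737, 0.07, 0.057, -0.0], 'tool_pos': [220.921, 583.995, 221.421], 'eef_rot': [-0.565, -3.09, 0.003], 'ft_force': [0.071, 0.239, -0.491], 'moment': [0.026, -0.066, 0.005], 'grasp_force': 0.0, 'width': 87.067} 18.700000000000003
scene {'K': [[351.994, 0.0, 257.408], [0.0, 351.994, 183.595], [0.0, 0.0, 1.0]], 'dist_coeffs': [0.007, 0.0, 0.0, 0.0, 0.0], 'R': [[-0.085, 0.996, -0.007], [0.747, 0.06, -0.662], [-0.659, -0.061, -0.75]], 't': [44.926, -356.251, 1337.124]}
top {'K': [[486.566, 0.0, 261.064], [0.0, 486.566, 197.171], [0.0, 0.0, 1.0]], 'dist_coeffs': [-0.126, 0.0, 0.0, 0.0, 0.0], 'R': [[0.013, -1.0, -0.011], [-0.995, -0.012, -0.103], [0.103, 0.012, -0.995]], 't': [7.773, 575.648, 1426.825]}
```

View pics/scene0.png

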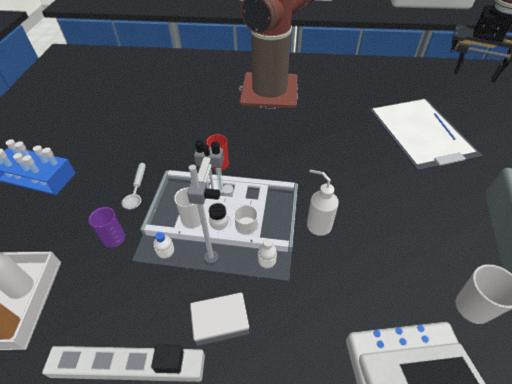

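View pics/top0.png

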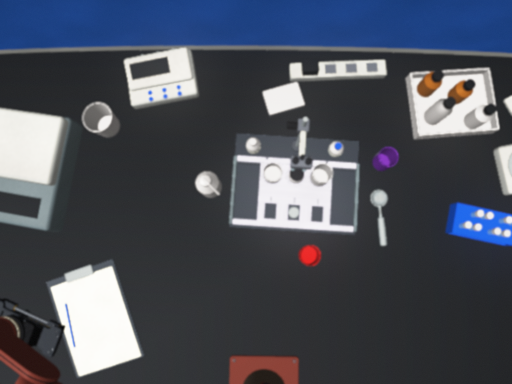

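The scene view shows the white beakers in the carriage: the taller at scene px (190,208), which is top px (321,174) on the −y side, and the lower at scene (246,219), top (273,173). The look-alikes are the red beaker at top (310,255), the purple one at (386,158) and the grey mug at (100,120). I'll check this in an enlarged crop.

```bash
python3 - <<'E'
import cv2
a=cv2.imread("pics/top0.png")[130:275,215:405]
cv2.imwrite("pics/crop1.png",cv2.resize(a,None,fx=4,fy=4,interpolation=cv2.INTER_CUBIC))
E
cat > h.py <<'E'
import numpy as np,cv2
from plant import ctrl
from scipy.spatial.transform import Rotation as Ro
def cam(n,s=None):
    c=ctrl.get_calibration(n)
    K,D=np.array(c["K"]),np.array(c["dist_coeffs"])
    if "R" in c: R=np.array(c["R"]);t=np.array(c["t"])
    else:
        T=np.eye(4);T[:3,:3]=Ro.from_rotvec(s["eef_rot"]).as_matrix();T[:3,3]=s["tool_pos"]
        M=np.linalg.inv(T@np.array(c["hand_eye"]));R,t=M[:3,:3],M[:3,3]
    return K,D,R,t
def ray(C,px,z):
    K,D,R,t=C
    u=cv2.undistortPoints(np.array(px,float).reshape(-1,1,2),K,D).reshape(-1,2)
    d=np.c_[u,np.ones(len(u))]@R; o=-R.T@t
    return o+d*((z-o[2])/d[:,2])[:,None]
def proj(C,X):
    K,D,R,t=C
    return cv2.projectPoints(np.array(X,float).reshape(-1,3),cv2.Rodrigues(R)[0],t,K,D)[0].reshape(-1,2)
E
```

```text
(no output)
```

View pics/crop1.png

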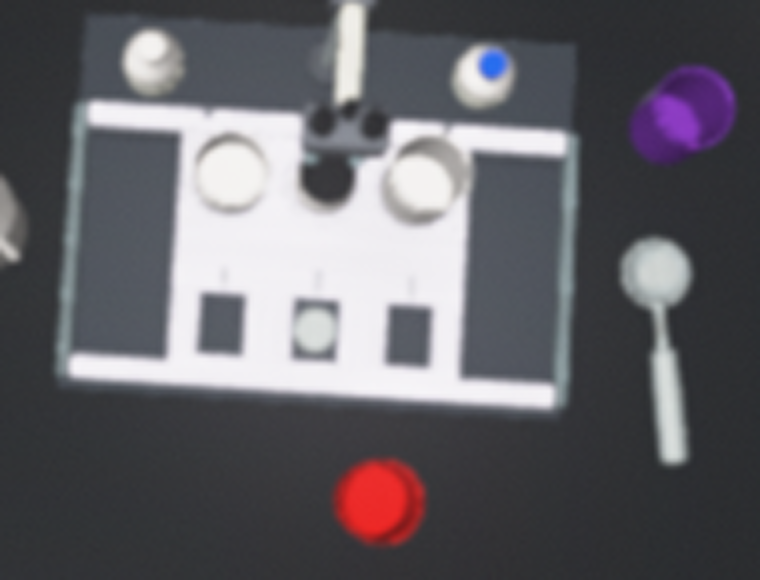

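The crop confirms it. The deep, tall white beaker is at crop (425,180), on the right (−y), and the shallow one is at (232,173). The button is at crop (315,330) in the middle hole, so the carriage must go toward +y. The red cup at (380,502) is clear of the base.

Run:
```python
from h import *
C=cam("top")
f=lambda p:(np.array(p)+.5)/4-.5+[215,130]
im=cv2.imread("pics/top0.png")
# hole corners / strips refined
H=ray(C,[f(p) for p in[(222,324),(409,336)]],32); B=ray(C,[f((315,330))],36)
print("holes",H.round(1),"mid",H.mean(0).round(1),"dist",np.linalg.norm(H[0]-H[1]),"button",B.round(1))
E4=ray(C,[f(p) for p in[(70,367),(553,396),(88,112),(568,143)]],36)
print("strip corners",E4.round(1))
y=H[0]-H[1];print("yaw holes",np.arctan2(-y[0],y[1]))
for a,b in((0,1),(2,3)):
    y=E4[a]-E4[b];print("yaw strip",np.arctan2(-y[0],y[1]),np.linalg.norm(y))
r=ray(C,[f((380,502))],95);print("red",r.round(1))
s=ctrl.observe();R=Ro.from_rotvec(s["eef_rot"]).as_matrix();print(R.round(3))
print("hand_eye",np.round(ctrl.get_calibration("wrist")["hand_eye"],2).tolist())
```

```text
holes [[ 535.3  -12.7   32. ]
 [ 527.9 -152.2   32. ]] mid [531.6 -82.4  32. ] dist 139.65523800013523 button [[531.3 -81.8  36. ]]
strip corners [[ 501.6   99.8   36. ]
 [ 484.2 -259.1   36. ]
 [ 693.7   89.9   36. ]
 [ 674.5 -271.8   36. ]]
yaw holes -0.052686693694616045
yaw strip -0.04856773719870918 359.34804979296604
yaw strip -0.05311889018324224 362.2172207607665
red [[ 405.5 -125.5   95. ]]
[[-0.935  0.354 -0.001]
 [ 0.354  0.935 -0.002]
 [ 0.    -0.002 -1.   ]]
hand_eye [[-0.0, -0.95, -0.3, 82.87], [1.0, -0.0, 0.0, 0.65], [-0.0, -0.3, 0.95, -161.5], [0.0, 0.0, 0.0, 1.0]]
```

```bash
python3 -m crank '{"grip":[255,255,255,255,255,255,255,255],"linear":[[-0.045,-0.02,0],[-0.08,-0.05,0],[-0.115,-0.085,0],[-0.15,-0.12,0],[-0.185,-0.155,0],[-0.22,-0.19,0],[-0.245,-0.225,0],[-0.263,-0.257,0]],"dr":[[0,0,-0.04],[0,0,-0.08],[0,0,-0.12],[0,0,-0.16],[0,0,-0.2],[0,0,-0.24],[0,0,-0.28],[0,0,-0.311]]}'
python3 - <<'E'
from h import *
s=ctrl.observe();R=Ro.from_rotvec(s["eef_rot"]).as_matrix()
print(R.round(3),s["tool_pos"],(R.T@(np.array([531.5,-82,150])-s["tool_pos"])).round(1))
E
```

```text
clock: 0.9
tool_pos: [376.6, 248.9, 222.2]
eef_rot: [-0.079, -3.14, 0.001]
ft_force: [0.9, 0.2, 0.5]
width: 30.8
grasp_force: 0.0
[[-0.999  0.05  -0.   ]
 [ 0.05   0.999 -0.   ]
 [ 0.    -0.    -1.   ]] [376.59635066 248.85297202 222.19466614] [-171.4 -322.6   72.3]
```

```bash
python3 -m crank '{"grip":[255,255,255,255,255,255,255,255],"linear":[[-0.022,-0.042,0],[-0.044,-0.084,0],[-0.066,-0.126,0],[-0.088,-0.168,0.015],[-0.11,-0.21,0.03],[-0.132,-0.252,0.045],[-0.154,-0.294,0.06],[-0.171,-0.321,0.072]],"dr":[[0,0,0],[0,0,0],[0,0,0],[0,0,0],[0,0,0],[0,0,0],[0,0,0],[0,0,0]]}'; python3 -m crank '{"grip":[255,255],"linear":[[0,0,0],[0,0,0]],"dr":[[0,0,0],[0,0,0]]}';python3 - <<'E'
from h import *
s=ctrl.observe();p,d=ctrl.snapshot("wrist");cv2.imwrite("pics/wrist0.png",p[:,:,::-1])
C=cam("wrist",s);print(s["width"],s["tool_pos"],s["eef_rot"],proj(C,[[531.5,-82,36],s["tool_pos"]]).round(1))
import json;json.dump({k:np.array(s[k]).tolist() for k in("tool_pos","eef_rot")},open("s0.json","w"))
E
```

```text
clock: 1.7
tool_pos: [530.9, -81.1, 149.3]
eef_rot: [-0.083, -3.14, 0.0]
ft_force: [-0.4, 0.1, 0.4]
width: 0.5
grasp_force: 0.0
clock: 1.9
tool_pos: [530.0, -78.3, 149.6]
eef_rot: [-0.082, -3.138, -0.002]
ft_force: [-0.3, 0.5, 0.1]
width: 0.6
grasp_force: 0.0
0.5671974207926763 [529.99713442 -78.34350219 149.60919642] [-8.22914346e-02 -3.13825412e+00 -1.55929657e-03] [[249.7 191.6]
 [253.5 252.3]]
```

View pics/wrist0.png

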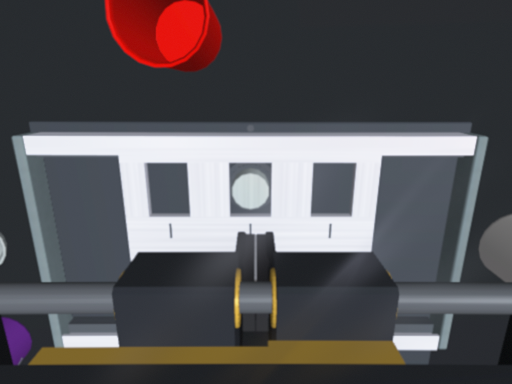

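The wrist view shows the button at (250,189), centred in the middle hole, with the outer holes at (169,189) and (333,189). The fingertip gap is at (255,240). The fingers are about 38 px wide, so they will fit the hole.

Run:
```python
from h import *
import json
s=json.load(open("s0.json"));C=cam("wrist",s)
p=cv2.imread("pics/wrist0.png");g=cv2.cvtColor(p,cv2.COLOR_BGR2GRAY)
m=(g<150).astype(np.uint8);m[:160]=0;m[220:]=0
n,l,st,ce=cv2.connectedComponentsWithStats(m[:,130:370])
H={}
for i in range(1,n):
    if st[i,4]>300:
        x,y,w,h=st[i,:4];print(x+130,y,w,h,st[i,4]);H[x]=(x+130+(w-1)/2,y+(h-1)/2)
print(H)
P=ray(C,[H[k] for k in sorted(H)],32);print(P.round(1))
b=((g>150)&(g<225)).astype(np.uint8);b[:170]=0;b[211:]=0;b[:,:230]=0;b[:,272:]=0
b=cv2.morphologyEx(b,cv2.MORPH_OPEN,np.ones((5,5),np.uint8))
c=max(cv2.findContours(b,0,2)[0],key=cv2.contourArea);o=cv2.minEnclosingCircle(c);print(o)
print("button",ray(C,[o[0]],36).round(1))
```

```text
146 163 44 53 2111
229 163 42 53 1077
311 163 45 53 2195
{np.int32(16): (np.float64(167.5), np.float64(189.0)), np.int32(99): (np.float64(249.5), np.float64(189.0)), np.int32(181): (np.float64(333.0), np.float64(189.0))}
[[ 526.7 -151.3   32. ]
 [ 530.4  -82.1   32. ]
 [ 534.2  -11.6   32. ]]
((250.14202880859375, 190.38670349121094), 18.71950912475586)
button [[530.5 -81.5  36. ]]
```

```bash
python3 -m crank '{"grip":[255,255,255,255,255],"linear":[[0,-0.003,0.04],[-0.001,-0.003,0.08],[-0.001,-0.003,0.1],[-0.001,-0.003,0.1],[-0.001,-0.003,0.1]],"dr":[[0,0,0],[0,0,0],[0,0,0],[0,0,0],[0,0,0]]}'
python3 - <<'E'
from h import *
s=ctrl.observe();p,d=ctrl.snapshot("wrist");cv2.imwrite("pics/wrist1.png",cv2.resize(p[120:300,150:350,::-1],None,fx=3,fy=3))
C=cam("wrist",s);print(s["tool_pos"],s["eef_rot"],((proj(C,[[530.7,-81.7,36],s["tool_pos"]])-[150,120])*3).round(1))
E
```

```text
clock: 2.45
tool_pos: [531.8, -80.2, 51.5]
eef_rot: [0.077, 3.14, -0.0]
ft_force: [0.0, -0.6, 0.1]
width: 0.3
grasp_force: 0.0
[531.82181976 -80.22966472  51.53980154] [ 7.73655648e-02  3.14000645e+00 -5.50024022e-05] [[302.6 353.5]
 [310.4 397. ]]
```

View pics/wrist1.png

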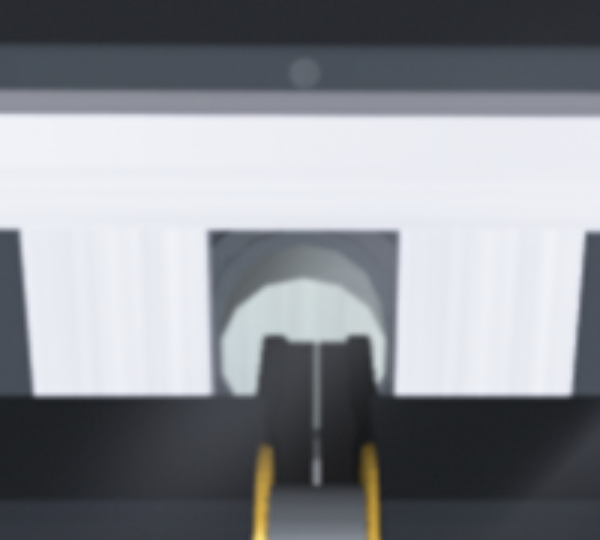

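The wrist crop shows fingers about 20 mm wide, centred at crop column 317, over the button. The hole spans 208–399, so the centring error is about 2.5 mm and the fit is good. I'll nudge over 2 mm and press to z≈21.

```bash
python3 -m crank '{"grip":[255,255,255,255,255,255,255],"linear":[[0,-0.002,0.005],[0,-0.002,0.012],[0,-0.002,0.018],[0,-0.002,0.024],[0,-0.002,0.0295],[0,-0.002,0.0305],[0,-0.002,0.0305]],"dr":[[0,0,0],[0,0,0],[0,0,0],[0,0,0],[0,0,0],[0,0,0],[0,0,0]]}'; python3 -m crank '{"grip":[255],"linear":[[0,0,0]],"dr":[[0,0,0]]}'
```

```text
clock: 3.2
tool_pos: [532.3, -83.6, 20.5]
eef_rot: [0.08, 3.139, -0.001]
ft_force: [-0.2, 0.6, 7.3]
width: 0.6
grasp_force: 3.2
clock: 3.3
tool_pos: [532.4, -83.5, 20.6]
eef_rot: [0.08, 3.139, -0.001]
ft_force: [0.1, -0.0, 6.3]
width: 0.4
grasp_force: 3.2
```

```bash
python3 -m crank '{"grip":[255,255,255,255,255],"linear":[[0,0.003,0],[0,0.006,0],[0,0.009,0],[0,0.012,0],[0,0.015,0]],"dr":[[0,0,0],[0,0,0],[0,0,0],[0,0,0],[0,0,0]]}'; python3 -m crank '{"grip":[255,255,255],"linear":[[0,0.003,0],[0,0.006,0],[0,0.009,0]],"dr":[[0,0,0],[0,0,0],[0,0,0]]}'
```

```text
clock: 3.8
tool_pos: [533.2, -69.9, 20.8]
eef_rot: [0.08, 3.139, -0.004]
ft_force: [-0.6, -5.8, 6.4]
width: 0.5
grasp_force: 4.0
clock: 4.1
tool_pos: [533.6, -61.0, 20.8]
eef_rot: [0.08, 3.139, -0.005]
ft_force: [-0.6, -6.5, 6.1]
width: 0.3
grasp_force: 4.0
```

```bash
python3 -m crank '{"grip":[255,255,255,255,255,255,255,255],"linear":[[0,0.006,0],[0,0.012,0],[0,0.018,0],[0,0.024,0],[0,0.03,0],[0,0.036,0],[0,0.042,0],[0,0.048,0]],"dr":[[0,0,0],[0,0,0],[0,0,0],[0,0,0],[0,0,0],[0,0,0],[0,0,0],[0,0,0]]}'
python3 - <<'E'
from h import *
s=ctrl.observe();p,d=ctrl.snapshot("wrist");cv2.imwrite("pics/wrist2.png",p[:,:,::-1]);print(s["tool_pos"],s["ft_force"])
E
```

```text
clock: 4.9
tool_pos: [535.7, -11.6, 20.1]
eef_rot: [0.08, 3.139, -0.002]
ft_force: [3.3, -5.1, 2.0]
width: 0.5
grasp_force: 2.4
[535.72994159 -11.57293519  20.09750609] [ 3.33540403 -5.12308638  1.99044215]
```

View pics/wrist2.png

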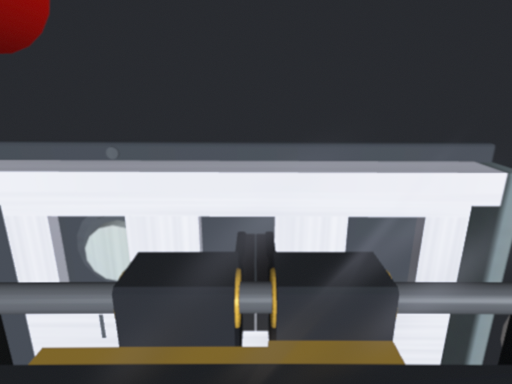

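The wrist view shows the carriage about 8 mm short: the next hole spans columns 60–128 and the button is centred near 110. I'll push gently the rest of the way.

```bash
python3 -m crank '{"grip":[255,255,255,255,255],"linear":[[0,0.002,0],[0,0.004,0],[0,0.0055,0],[0,0.007,0],[0,0.007,0]],"dr":[[0,0,0],[0,0,0],[0,0,0],[0,0,0],[0,0,0]]}'
python3 - <<'E'
from h import *
s=ctrl.observe();p,d=ctrl.snapshot("wrist");cv2.imwrite("pics/wrist3.png",cv2.resize(p[130:330,20:290,::-1],None,fx=2.9,fy=2.9));print(s["tool_pos"],s["ft_force"])
E
```

```text
clock: 5.45
tool_pos: [534.6, -3.7, 19.5]
eef_rot: [-0.08, -3.139, -0.002]
ft_force: [0.0, 0.3, -0.5]
width: 0.5
grasp_force: 0.1
[534.63955242  -3.65666975  19.53135664] [ 0.02377928  0.32263746 -0.4909172 ]
```

View pics/wrist3.png

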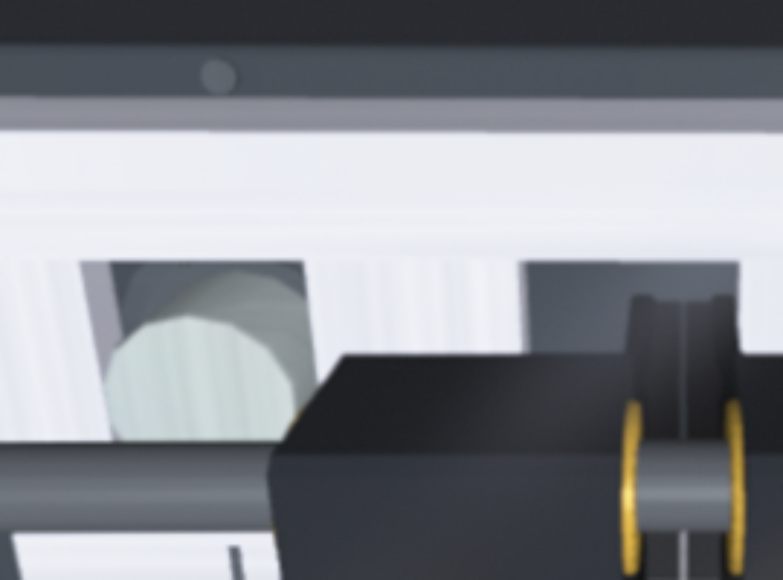

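The button has sprung up and stands proud in the next hole, at crop (200,380). The forces have dropped to about zero, so the carriage is locked. I'll back off the wall and lift clear.

```bash
python3 -m crank '{"grip":[255,255,255,255,255,255,255,255],"linear":[[0,-0.004,0],[0,-0.006,0],[0,-0.006,-0.02],[0,-0.006,-0.05],[0,-0.006,-0.09],[0,-0.006,-0.13],[0.03,-0.006,-0.17],[0.06,-0.006,-0.2]],"dr":[[0,0,0],[0,0,0],[0,0,0],[0,0,0],[0,0,0],[0,0,0],[0,0,0],[0,0,0]]}'; python3 -m crank '{"grip":[255,255,255,255,255,255],"linear":[[0,0.04,0],[0.02,0.08,0],[0.04,0.12,0],[0.06,0.16,0],[0.06,0.2,0],[0.06,0.2,0]],"dr":[[0,0,0],[0,0,0],[0,0,0],[0,0,0],[0,0,0],[0,0,0]]}'
python3 - <<'E'
from h import *
p,d=ctrl.snapshot("top");cv2.imwrite("pics/top1.png",cv2.resize(p[130:275,215:405,::-1],None,fx=4,fy=4,interpolation=cv2.INTER_CUBIC))
E
```

```text
clock: 6.3
tool_pos: [475.2, -7.5, 222.6]
eef_rot: [0.08, 3.139, -0.0]
ft_force: [0.4, -0.5, 1.1]
width: 0.1
grasp_force: 0.0
clock: 6.9
tool_pos: [424.5, 199.2, 220.2]
eef_rot: [0.072, 3.141, 0.003]
ft_force: [0.1, -1.0, 0.9]
width: 0.2
grasp_force: 0.0
```

View pics/top1.png

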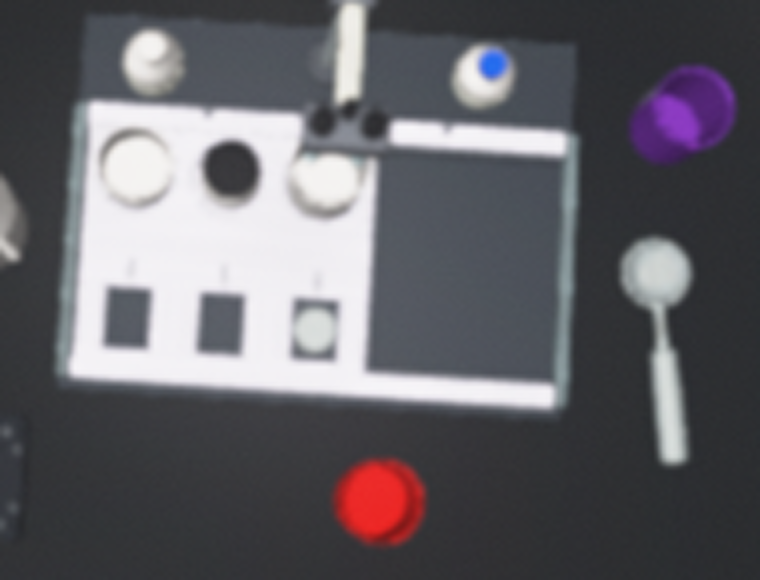

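The top view shows the tall beaker under the electrodes at crop (327,180) and the button up in the next hole at (315,330). Nothing else has moved and the hand is clear.

```bash
python3 -c "
from plant import ctrl
print(ctrl.job_done())"
```

```text
the job is handed in; nothing more can be done
None
```

Job handed in at about 7 s: the carriage is locked 70 mm toward +y with the tall beaker under the electrodes, the button is up in the next hole, nothing else moved, and the hand is clear.

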